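# Press a terminal module's cover home with a toggle clamp

### The job

Press the orange cover of the terminal module fully home with the toggle clamp of the fixture that holds it: swing the red handle up and over centre until the clamp locks on the cover, keep it locked for about a second, then swing it back until the clamp is fully open. Leave the module seated in its nest with the cover home; do not press the module or its cover with the robot itself, leave the empty fixture's clamp open, and do not disturb the other things on the bench.

Things in the scene. Friction and masses are not known exactly. Their poses are not given: they have to be found in the camera images.
- press_nest: fixture that holds the module, fixed to the bench; origin at the centre of the underside of its 250 x 130 x 12 mm aluminium plate; own x points from handle end to nest end, z up. In this frame (mm): handle hinge along y at x -72, z 105; clamp arm hinge at x -22, z 105 (bracket 33 wide, top z 112); nest centre x +70, floor z 16, locator blocks up to z 30.
- press_handle (a joint): red toggle handle ending 115 mm from its hinge in a crosswise barrel; stays where left. Value in rad: 0 fully open (on its stop); 0.35 + value = its angle above level on the side away from the nest. It swings up towards the nest: 1.15 dead centre, 1.25 closed stop (upright), where it locks. At the barrel: 2 N free, up to 10 N near dead centre, 5 N to unlock.
- press_grip (a point): centre of the free-spinning red barrel (40 mm long along the fixture's y, 30 mm thick, flat ends) at the end of the loaded fixture's handle. Pinched on its flat ends it turns with the gripper while the handle swings
- module: grey terminal module 76 (x) x 90 (y) x 40 mm, about 0.25 kg, lying loose with 3 mm play in the nest; white terminals along two edges. Origin at the centre of its underside, z up
- cover (a joint): orange cover (46 x 76 x 12 mm) in the top of the module; value = depth pushed in, m: 0 standing 8 mm proud of the module's top, 0.008 fully home with its underside on the module. Stiff (about 5 N), stays where it is pushed
- cover_top (a point): centre of the top face of the orange cover; the clamp's black rubber foot (22 mm diameter, spring-loaded) comes down here
- spare_nest: a second, identical fixture with an empty nest, fixed to the bench; leave it alone. Same origin, axes and sizes as press_nest
- spare_handle (a joint): red handle of the empty fixture, same values as press_handle; starts open and stays open
- done_module: bystander: finished terminal module with its orange cover home, loose, 76 x 90 x 52 mm, origin at the centre of its underside
- screwdriver: bystander: yellow screwdriver about 190 mm long lying loose, origin under its middle
- parts_bin: bystander: loose orange open bin 160 x 110 x 60 mm, origin at the centre of its underside
- driver: bystander: blue cordless driver lying on its side, about 190 x 195 x 57 mm, origin under its barrel
- multimeter: bystander: yellow multimeter 150 x 78 x 40 mm lying flat, origin at the centre of its underside
- terminal_strip: bystander: loose grey and white terminal strip 36 x 130 x 39 mm, origin at the centre of its underside
- press_foot: the clamp's black rubber foot on its spring-loaded spindle, 22 mm diameter, hanging from the end of the clamp arm; origin at the centre of the foot's face
Mind the look-alikes: they are no part of the job. Leave any yellow look-alike of the module alone.

How it is judged:
On the way:
1. the clamp of the loaded fixture is locked over centre on the cover, and the cover is home (value of joint press_handle above 1.18 rad and value of joint cover above 0.0065 m and contact force between press_foot and module above 3 N), for 0.7 s.
At the end, for the whole second after the job is handed in: After the locked clamping, the handle is back within 0.2 rad of fully open, the cover is pushed in at least 6.5 of its 8 mm, the module lies flat and at rest in its nest (within 8 mm of the nest's centre), and the empty fixture's handle is below 0.25 rad (value of joint press_handle below 0.2 rad and value of joint cover above 0.0065 m and x of module in the frame of press_nest between 0.062 and 0.078 m and y of module in the frame of press_nest between -0.008 and 0.008 m and z of module in the frame of press_nest between 0.012 and 0.02 m and angle between module's own z axis and vertical below 0.06 rad and linear speed of module below 0.02 m/s and value of joint spare_handle below 0.25 rad); the robot touches nothing.
It fails at once if the robot presses on the module or its cover (over 2 N) (contact force between any of the fingers, the arm and module above 2 N).
It fails at once if the empty fixture's clamp is swung (past 0.4 rad) (value of joint spare_handle above 0.4 rad).
It fails at once if a bystander is moved more than 30 mm (distance of any of done_module, screwdriver, parts_bin, driver, multimeter, terminal_strip from where it was at the start of the episode above 0.03 m).
It also fails if it takes over 42 s, if anything falls off the work surface, if the arm or the gripper's body presses on something with over 40 N, if the wrist force passes 120 N, or if a joint passes its speed limit or range.

### The arm

A 7-joint arm with a two-finger parallel gripper is mounted at the origin on the work surface. World frame = base frame: x ahead of the robot, y to its left, z up, the work surface at z = 0. Lengths are in m, angles in rad, forces in N, time in s.
With the tool pointing down it reaches from about 0.4 to 0.85 m from the base axis. Payload 10.4 kg.
Tool frame: the origin (TCP) lies midway between the tips of the shut fingers; the grasp point (between the pads) lies r.grip_point_offset behind it (r.grip_point_offset is the distance from the TCP to the grasp point, in m); z points along the fingers, y is the line along which they close (so a half turn about z gives the same grasp; the last joint's range is limited). The gripper opens to 87 mm and grips with 3 to 60 N. Pads are 19 mm wide; open, the fingers measure 117 mm over their backs; the gripper's body (75 mm by 190 mm) begins 51 mm behind the grasp point.
Start: joints at [-1.299, 0.332, -0.065, 1.46, 0.022, 1.35, -0.088], TCP at [0.182, 0.598, 0.223] pointing down, gripper open.
Joint ranges: [-2.6, 2.6], [-0.5, 2.12], [-1.47, 1.34], [0.16, 2.42], [-1.27, 4.41], [0.06, 2.06], [-2.6, 2.6]. Speed limits (rad/s): [2.22, 2.22, 2.79, 2.79, 3.14, 3.14, 3.14].

### API

Orientations are given as a unit quaternion [x, y, z, w].
In Python, from bench import r gives the robot as it stands.
- The arm moves only by the tool play_rows, never from a script. Its arguments are lists of equal length, an entry for each row: "claw": the closure, from 0 (fully open) to 1 (shut); "delta_pos": the shift along the tool's x, y, z scaled (see below), a list of three; "delta_rot": the turn, a rotation vector about the tool's x, y, z scaled (see below), a list of three. A call has 1 to 8 rows; each row shifts and turns the commanded pose from where the row before left it, along the tool's axes as they then stand; what a row does not reach is not made up. The controller multiplies each number of a shift by 200 mm and each number of a turn by pi rad. A row lasts 1/10 s, in which the tool goes at most 50 mm and 8.59 degrees, less where a joint would pass 70% of its speed; a pose out of reach is approached as far as the arm can. A call with a number of a shift or a turn outside -1 to 1 is refused whole. A call with a gripper value outside its range is refused whole. The fingers move at their own pace and stop on an object; "squeeze" is the grip in N (left out, the last holds). Time passes only in rows, so rows that do not move let the fingers close. It gives the time, the measured TCP pose, the force, the opening and the grip force at its end, in the units of the state.
- r.read_state(): the state, without advancing time (a new reading comes with each control period).
- r.camera(name): name is "side" or "top"; returns a dict with "pixels" (400x640x3 uint8, red, green, blue), "camera_matrix" (3x3 intrinsics, pixels), "D" ([k1, k2, p1, p2, k3] as OpenCV has them; the pictures are not rectified), "cam_to_world" (4x4, takes a point from camera to world coordinates). Camera axes: x right, y up, looking along -z (the intrinsics and any distortion apply to the point x, -y, -z); pixel columns grow to the right and rows downward; lengths in m; the calibration is good to about 2 mm. A picture is of the moment at which its call begins. There is no depth.
- r.close_job(): hands the job in; it is judged then, once.
The state is a dict: "time": time; "joint_positions": joint angles; "joint_vel": joint speeds; "joint_torque": joint torques, N m; "ee_pos": TCP position; "eef_rot": TCP orientation; "ft_force": force on the tool from outside, world axes, zero at the start; "torque": the same for the moment, N m; "width": finger opening in m; "grip_force": force on a finger pad.
Only numpy, scipy, OpenCV 4.12 (cv2) and the standard library are available. Lean on these libraries where they do the work, as an engineer would, in place of code of your own. Each camera call takes 0.05 s, during which the arm holds its last target. There are 200 camera calls.

## Working session

There is one attempt and no reset: what is moved stays moved. The work goes in short steps, Python scripts to look and compute and a tool call to move; the robot and the scene stay as the last step left them, time stands still between calls to the robot, and variables do not carry over. Pictures are saved under pics/ and viewed, at most 10 in all, crops included, and the job is handed in when it is done.

Besides the shell and the picture viewer there is one more tool, called after ">>>" in YAML: its name, and indented under it one key for each argument. play_rows: Moves the arm, as the interface text tells. Shifts and turns lie within -1 to 1; 1 stands for 200 mm of shift or pi rad of turn. Its arguments: {"type":"object","properties":{"claw":{"type":"array"},"delta_pos":{"type":"array"},"delta_rot":{"type":"array"},"squeeze":{"type":"number"}},"required":["claw","delta_pos","delta_rot"]}

```bash
mkdir -p pics
python3 - <<'E'
from bench import r
import cv2,pickle
d={}
for n in("side","top"):
    c=r.camera(n);d[n]=c;cv2.imwrite(f"pics/{n}0.png",c["pixels"][:,:,::-1])
    print(c["camera_matrix"],c["D"],c["cam_to_world"])
pickle.dump(d,open("c0.pkl","wb"))
print(r.read_state(),r.grip_point_offset)
E
```

```text
[[441.07017977   0.         320.25050872]
 [  0.         441.07017977 198.89312315]
 [  0.           0.           1.        ]] [-0.11180083  0.          0.          0.          0.        ] [[-0.99878676  0.04049407 -0.02802217  0.55283352]
 [-0.0479499  -0.67010386  0.74071697  1.09609075]
 [ 0.01121688  0.74116196  0.67123255  1.15286524]
 [ 0.          0.          0.          1.        ]]
[[499.86549352   0.         318.00384254]
 [  0.         499.86549352 198.78719828]
 [  0.           0.           1.        ]] [-0.14823887  0.          0.          0.          0.        ] [[-2.57414543e-02  9.88450379e-01 -1.49342646e-01  3.02015855e-01]
 [-9.99668555e-01 -2.55118887e-02  3.45304160e-03 -2.60149055e-02]
 [-3.96852699e-04  1.49382034e-01  9.88779475e-01  1.94488820e+00]
 [ 0.00000000e+00  0.00000000e+00  0.00000000e+00  1.00000000e+00]]
{'time': 0.1, 'joint_positions': array([-1.29858627,  0.332827  , -0.06471169,  1.46085653,  0.02159398,
        1.34989112, -0.08847167]), 'joint_vel': array([ 1.61394222e-04, -2.79857457e-03, -1.72300966e-03,  9.28476900e-05,
       -9.38859250e-05,  8.86609900e-04,  7.89992858e-04]), 'joint_torque': array([ 1.77073947e-03, -6.24548936e+01,  2.49890587e-02, -3.90711272e+01,
       -6.13514450e-02,  3.66916589e-02,  8.22075140e-05]), 'ee_pos': array([0.18149301, 0.59770719, 0.22182246]), 'eef_rot': array([ 1.46843447e-01,  9.89159536e-01, -6.39491845e-04, -7.08313385e-05]), 'ft_force': array([0.54171338, 0.24801525, 0.29891756]), 'torque': array([-0.03205033, -0.00585242,  0.04422768]), 'grip_force': 0.0, 'width': 0.08698082473830851} 0.0187
```

View pics/side0.png

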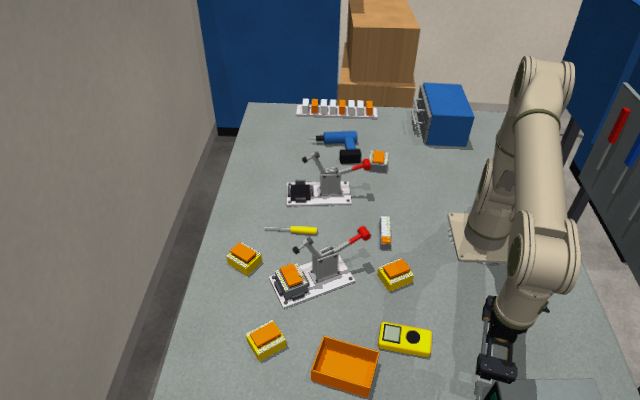

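View pics/top0.png

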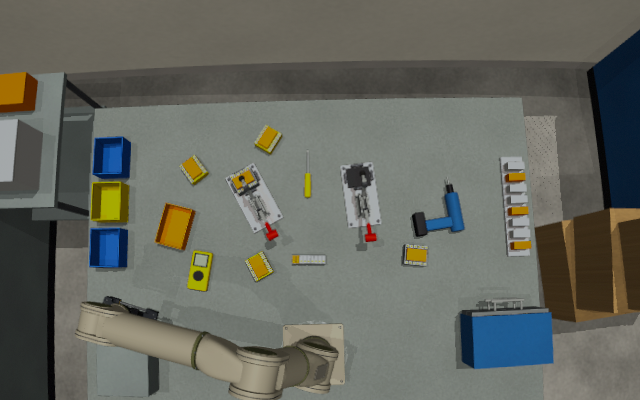

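The side view shows the loaded fixture around (312,275) with its red barrel near (363,234), and the empty one at (320,190). In the top view the loaded fixture is at (254,197) with its barrel near (271,233), and the empty one is at (361,195). I'll enlarge both.

Run:
```python
import cv2,pickle,numpy as np
d=pickle.load(open("c0.pkl","rb"))
a=d["side"]["pixels"][220:310,262:382,::-1];b=d["top"]["pixels"][155:255,215:295,::-1]
A=cv2.resize(a,None,fx=6.6,fy=6.6,interpolation=cv2.INTER_CUBIC);cv2.imwrite("pics/sc.png",A)
B=cv2.resize(b,None,fx=6,fy=6,interpolation=cv2.INTER_CUBIC);cv2.imwrite("pics/tc.png",B)
```

```text
(no output)
```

View pics/sc.png

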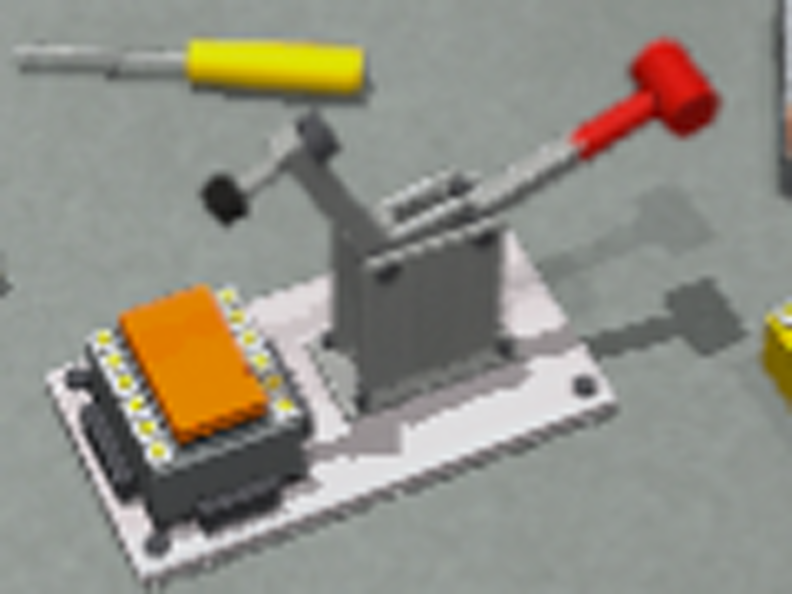

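View pics/tc.png

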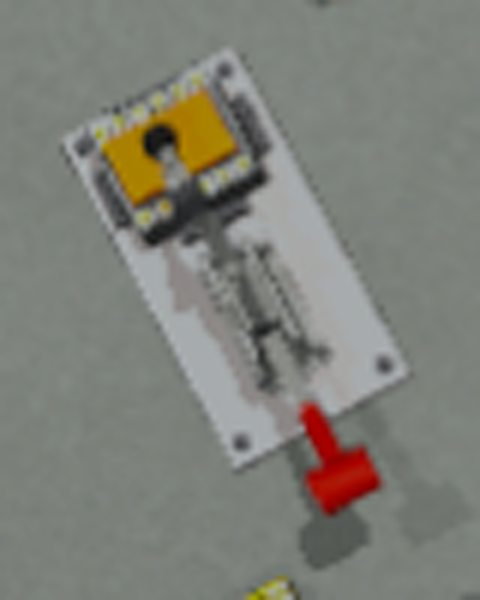

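The crops show the plate corners and the red barrel. In the top crop the barrel is at (343,481) with corners at (232,48), (62,137), (410,372) and (238,468). In the side crop the barrel is at (676,88) with corners at (45,378), (150,580) and (617,405). Next I'll triangulate these.

```bash
cat > h.py <<'E'
import cv2,pickle,numpy as np
def ray(c,uv):
    p=cv2.undistortPoints(np.array([[uv]],float),c["camera_matrix"],np.array(c["D"]))[0,0]
    T=c["cam_to_world"];return T[:3,3],T[:3,:3]@np.array([p[0],-p[1],-1.])
def atz(c,uv,z):
    o,d=ray(c,uv);return o+d*(z-o[2])/d[2]
def tri(rs):
    A=0;b=0
    for o,d in rs:
        d=d/np.linalg.norm(d);P=np.eye(3)-np.outer(d,d);A=A+P;b=b+P@o
    x=np.linalg.solve(A,b);return x,[np.linalg.norm((np.eye(3)-np.outer(d,d)/(d@d))@(x-o)) for o,d in rs]
E
python3 - <<'E'
from h import *
np.set_printoptions(precision=4,suppress=True)
d=pickle.load(open("c0.pkl","rb"));S,T=d["side"],d["top"]
s=lambda u,v:((u+.5)/6.6-.5+262,(v+.5)/6.6-.5+220)
t=lambda u,v:((u+.5)/6-.5+215,(v+.5)/6-.5+155)
b,e=tri([ray(S,s(676,88)),ray(T,t(343,481))]);print("barrel",b,e)
# corner TL(top 62,137)= nest end; which side corner matches
tc=dict(A=(62,137),B=(232,48),C=(410,372),D=(238,468))
sc=dict(A=(150,580),B=(45,378),D=(617,405))
for k in tc: print(k,"top",atz(T,t(*tc[k]),.012),"side",atz(S,s(*sc[k]),.012) if k in sc else "", tri([ray(S,s(*sc[k])),ray(T,t(*tc[k]))]) if k in sc else "")
P={k:np.mean([atz(T,t(*tc[k]),.012)]+([atz(S,s(*sc[k]),.012)] if k in sc else []),axis=0)[:2] for k in tc}
L=dict(A=(125,65),B=(125,-65),C=(-125,-65),D=(-125,65))
def kab(fit):
    a=np.array([L[k] for k in fit])/1e3;w=np.array([P[k] for k in fit])
    ac=a.mean(0);wc=w.mean(0);H=(a-ac).T@(w-wc);th=np.arctan2(H[0,1]-H[1,0],H[0,0]+H[1,1])
    R=np.array([[np.cos(th),-np.sin(th)],[np.sin(th),np.cos(th)]])
    o=wc-R@ac;print("pose",o,th,np.abs(w-o-a@R.T).max());return o,th,R
o,th,R=kab("ABCD")
print("barrel in frame",R.T@(b[:2]-o),b[2], "expected -.180,0,.1444; world", o+R@[-.180,0])
E
```

```text
barrel [0.4484 0.1375 0.1473] [np.float64(0.0016878175527018395), np.float64(0.001687817552701796)]
A top [0.689  0.3334 0.012 ] side [0.6861 0.3356 0.012 ] (array([0.6879, 0.3339, 0.0099]), [np.float64(0.0015070168871680915), np.float64(0.0015070168871683576)])
B top [0.7458 0.2203 0.012 ] side [0.7498 0.2222 0.012 ] (array([0.7484, 0.2206, 0.0093]), [np.float64(0.0018977023019712547), np.float64(0.0018977023019713338)])
C top [0.5274 0.1056 0.012 ] side  
D top [0.4677 0.2181 0.012 ] side [0.47   0.2226 0.012 ] (array([0.4689, 0.2187, 0.0067]), [np.float64(0.0007574562905928139), np.float64(0.0007574562905928097)])
pose [0.6079 0.2204] 0.4817874391375275 0.0018092995890731378
barrel in frame [-0.1798  0.0004] 0.14734009686369187 expected -.180,0,.1444; world [0.4484 0.137 ]
```

>>> play_rows:
  claw: [0, 0, 0, 0, 0, 0]
  delta_pos:
    - [0, 0, -0.025]
    - [0, 0, -0.025]
    - [0, 0, -0.025]
    - [0, 0, -0.025]
    - [0, 0, -0.025]
    - [0, 0, -0.025]
  delta_rot:
    - [0, 0, -0.0412]
    - [0, 0, -0.0412]
    - [0, 0, -0.0412]
    - [0, 0, -0.0412]
    - [0, 0, -0.0412]
    - [0, 0, -0.0412]

```text
time: 0.7
ee_pos: [0.1816, 0.5978, 0.2523]
eef_rot: [-0.241, 0.97, -0.0, -0.0]
ft_force: [1.0, 1.0, -0.2]
width: 0.0872
grip_force: 0.0
```

```bash
cat > p.py <<'E'
import sys,numpy as np
from scipy.spatial.transform import Rotation as R
from bench import r
np.set_printoptions(precision=4,suppress=True)
O=np.array([.6079,.2204]);TH=.4818;c,s=np.cos(TH),np.sin(TH)
def W(x,y,z): return np.array([O[0]+c*x-s*y,O[1]+s*x+c*y,z])
Rg=R.from_matrix(np.array([[-c,-s,0],[-s,c,0],[0,0,-1]]).T.T)
Rg=R.from_matrix(np.column_stack([[-c,-s,0],[-s,c,0],[0,0,-1]]))
def show():
    st=r.read_state();q=R.from_quat(st["eef_rot"]);p=st["ee_pos"]
    f=np.array([[c,s],[-s,c]])@(p[:2]-O)
    print("t",st["time"],"tcp frame",f,p[2],"F",st["ft_force"],"w",st["width"],"g",st["grip_force"],"q7",st["joint_positions"])
    print("rot err (tool)/pi",(q.inv()*Rg).as_rotvec()/np.pi)
    return p,q
def to(x,y,z):
    p,q=show();print("tool shift units total",q.inv().apply(W(x,y,z)-p)/.2)
E
python3 -c "
from p import *
to(-.180,0,.215)"
```

```text
t 0.7 tcp frame [-0.2029  0.532 ] 0.2523071210267942 F [ 1.0041  1.0052 -0.2216] w 0.08721496341735444 g 0.0 q7 [-1.2203  0.325  -0.1664  1.4098  0.0535  1.412   0.6713]
rot err (tool)/pi [-0.0002 -0.0002  0.0017]
tool shift units total [-0.1005 -2.6606  0.1881]
```

>>> play_rows:
  claw: [0, 0, 0, 0, 0, 0, 0, 0]
  delta_pos:
    - [-0.006, -0.166, 0]
    - [-0.006, -0.166, 0]
    - [-0.006, -0.166, 0]
    - [-0.006, -0.166, 0]
    - [-0.006, -0.166, 0]
    - [-0.006, -0.166, 0]
    - [-0.006, -0.166, 0]
    - [-0.006, -0.166, 0]
  delta_rot:
    - [0, 0, 0]
    - [0, 0, 0]
    - [0, 0, 0]
    - [0, 0, 0]
    - [0, 0, 0]
    - [0, 0, 0]
    - [0, 0, 0]
    - [0, 0, 0]

```text
time: 1.5
ee_pos: [0.3136, 0.3657, 0.2523]
eef_rot: [-0.239, 0.971, -0.0, -0.0]
ft_force: [0.9, -0.2, -0.5]
width: 0.0867
grip_force: 0.0
```

>>> play_rows:
  claw: [0, 0, 0, 0, 0, 0, 0, 0]
  delta_pos:
    - [-0.006, -0.166, 0]
    - [-0.006, -0.166, 0]
    - [-0.006, -0.166, 0]
    - [-0.006, -0.166, 0]
    - [-0.006, -0.166, 0]
    - [-0.006, -0.166, 0]
    - [-0.006, -0.166, 0]
    - [-0.006, -0.166, 0]
  delta_rot:
    - [0, 0, 0]
    - [0, 0, 0]
    - [0, 0, 0]
    - [0, 0, 0]
    - [0, 0, 0]
    - [0, 0, 0]
    - [0, 0, 0]
    - [0, 0, 0]

```text
time: 2.3
ee_pos: [0.4451, 0.1348, 0.2524]
eef_rot: [-0.239, 0.971, 0.0, -0.0]
ft_force: [1.1, -0.1, -1.2]
width: 0.087
grip_force: 0.0
```

```bash
python3 -c "
from p import *
to(-.180,0,.215)"
```

```text
t 2.3 tcp frame [-0.1839 -0.0004] 0.25236848404877943 F [ 1.0929 -0.0539 -1.203 ] w 0.08704866434583854 g 0.0 q7 [-0.676  -0.0529  0.275   1.8306  0.0146  1.3622  1.6482]
rot err (tool)/pi [ 0.     -0.0001 -0.    ]
tool shift units total [-0.0198  0.0018  0.1868]
```

>>> play_rows:
  claw: [0, 0, 0, 0, 0, 0, 0]
  delta_pos:
    - [-0.02, 0.002, 0]
    - [0, 0, 0.12]
    - [0, 0, 0.12]
    - [0, 0, 0.12]
    - [0, 0, 0.12]
    - [0, 0, 0.1]
    - [0, 0, 0.047]
  delta_rot:
    - [0, 0, 0]
    - [0, 0, 0]
    - [0, 0, 0]
    - [0, 0, 0]
    - [0, 0, 0]
    - [0, 0, 0]
    - [0, 0, 0]

```text
time: 3.0
ee_pos: [0.4469, 0.1385, 0.1253]
eef_rot: [-0.239, 0.971, -0.0, -0.001]
ft_force: [-0.1, 0.3, 1.0]
width: 0.0873
grip_force: 0.0
```

Run:
```python
from p import *
import cv2
to(-.18,0,.127)
a=r.camera("side")["pixels"][180:310,262:432,::-1]
cv2.imwrite("pics/s1.png",cv2.resize(a,None,fx=4.5,fy=4.5,interpolation=cv2.INTER_CUBIC))
```

```text
t 3.0 tcp frame [-0.1807  0.002 ] 0.12527070419268713 F [-0.1002  0.257   1.0499] w 0.0873115408849137 g 0.0 q7 [-0.6685  0.0647  0.2811  1.9953 -0.0202  1.087   1.6745]
rot err (tool)/pi [ 0.0001 -0.0009  0.0001]
tool shift units total [-0.0032 -0.01   -0.0087]
```

View pics/s1.png

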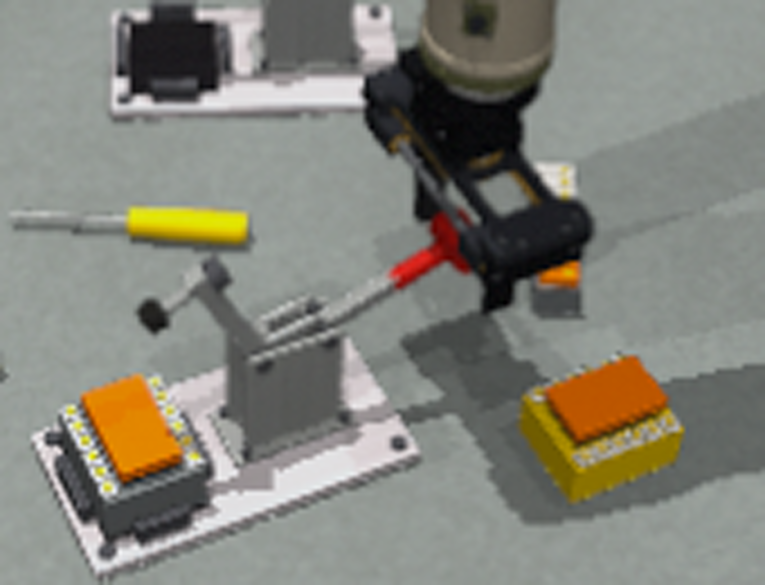

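The barrel (about (452,240) in the crop) sits between the two fingers. I'll close on it now.

>>> play_rows:
  claw: [1, 1, 1, 1, 1, 1, 1, 1]
  delta_pos:
    - [-0.003, -0.01, -0.008]
    - [0, 0, 0]
    - [0, 0, 0]
    - [0, 0, 0]
    - [0, 0, 0]
    - [0, 0, 0]
    - [0, 0, 0]
    - [0, 0, 0]
  delta_rot:
    - [0, 0, 0]
    - [0, 0, 0]
    - [0, 0, 0]
    - [0, 0, 0]
    - [0, 0, 0]
    - [0, 0, 0]
    - [0, 0, 0]
    - [0, 0, 0]
  squeeze: 35

```text
time: 3.85
ee_pos: [0.4496, 0.137, 0.1288]
eef_rot: [-0.239, 0.971, 0.0, 0.0]
ft_force: [-0.0, 0.0, 0.5]
width: 0.0397
grip_force: 35.0
```

Run:
```python
from p import *
to(-.18,0,.127)
# arc waypoints: tool-x unit = -dx/.2, tool-z unit = -dz/.2
v=np.linspace(0,1.25,17);a=.35+v
x=-.072-.115*np.cos(a);z=.105+.115*np.sin(a)
print(np.c_[v[1:],-np.diff(x)/.2,-np.diff(z)/.2,x[1:],z[1:]-.0187])
```

```text
t 3.85 tcp frame [-0.179  -0.0005] 0.12880053874323288 F [-0.0291  0.0311  0.5445] w 0.039728856228208854 g 35.000158064067364 q7 [-0.6659  0.063   0.2836  1.9889 -0.02    1.0922  1.6791]
rot err (tool)/pi [0. 0. 0.]
tool shift units total [0.0052 0.0026 0.009 ]
[[ 0.0781 -0.017  -0.0416 -0.1766  0.134 ]
 [ 0.1562 -0.0202 -0.0401 -0.1726  0.1421]
 [ 0.2344 -0.0233 -0.0384 -0.1679  0.1497]
 [ 0.3125 -0.0262 -0.0365 -0.1627  0.157 ]
 [ 0.3906 -0.029  -0.0343 -0.1569  0.1639]
 [ 0.4688 -0.0316 -0.0319 -0.1506  0.1703]
 [ 0.5469 -0.034  -0.0294 -0.1438  0.1762]
 [ 0.625  -0.0362 -0.0266 -0.1365  0.1815]
 [ 0.7031 -0.0381 -0.0237 -0.1289  0.1862]
 [ 0.7812 -0.0399 -0.0207 -0.1209  0.1904]
 [ 0.8594 -0.0414 -0.0175 -0.1127  0.1939]
 [ 0.9375 -0.0426 -0.0142 -0.1041  0.1967]
 [ 1.0156 -0.0436 -0.0109 -0.0954  0.1989]
 [ 1.0938 -0.0443 -0.0074 -0.0866  0.2004]
 [ 1.1719 -0.0447 -0.0039 -0.0776  0.2012]
 [ 1.25   -0.0449 -0.0004 -0.0686  0.2013]]
```

>>> play_rows:
  claw: [1, 1, 1, 1, 1, 1, 1, 1]
  delta_pos:
    - [-0.017, 0, -0.0416]
    - [-0.02, 0, -0.04]
    - [-0.0233, 0, -0.0384]
    - [-0.0262, 0, -0.0365]
    - [-0.029, 0, -0.0343]
    - [-0.0316, 0, -0.0319]
    - [-0.034, 0, -0.0294]
    - [-0.0362, 0, -0.0266]
  delta_rot:
    - [0, 0, 0]
    - [0, 0, 0]
    - [0, 0, 0]
    - [0, 0, 0]
    - [0, 0, 0]
    - [0, 0, 0]
    - [0, 0, 0]
    - [0, 0, 0]

```text
time: 4.65
ee_pos: [0.4884, 0.1573, 0.1849]
eef_rot: [-0.239, 0.971, -0.0, -0.0]
ft_force: [1.1, 0.4, -3.4]
width: 0.0398
grip_force: 35.0
```

```bash
python3 -c "
from p import *
to(-.1365+.001,0,.1815+.003)"
```

```text
t 4.65 tcp frame [-0.1351 -0.0006] 0.18489103393538875 F [ 1.1376  0.4376 -3.4225] w 0.03980440309465545 g 34.999131951481104 q7 [-0.6693  0.1062  0.2884  1.8195 -0.0321  1.2208  1.6812]
rot err (tool)/pi [ 0.     -0.0001 -0.    ]
tool shift units total [0.0019 0.003  0.002 ]
```

>>> play_rows:
  claw: [1, 1, 1, 1, 1, 1, 1, 1]
  delta_pos:
    - [-0.038, 0.003, -0.0232]
    - [-0.0399, 0, -0.0207]
    - [-0.0414, 0, -0.0175]
    - [-0.0426, 0, -0.0142]
    - [-0.0436, 0, -0.0109]
    - [-0.0443, 0, -0.0074]
    - [-0.0447, 0, -0.0039]
    - [-0.0449, 0, 0]
  delta_rot:
    - [0, 0, 0]
    - [0, 0, 0]
    - [0, 0, 0]
    - [0, 0, 0]
    - [0, 0, 0]
    - [0, 0, 0]
    - [0, 0, 0]
    - [0, 0, 0]

```text
time: 5.45
ee_pos: [0.5488, 0.1889, 0.2043]
eef_rot: [-0.238, 0.971, -0.0, 0.0]
ft_force: [-24.8, -17.7, 9.3]
width: 0.0399
grip_force: 35.0
```

Run:
```python
from p import *
import cv2
to(-.0686+.001,0,.2013+.003)
a=r.camera("side")["pixels"][170:310,252:432,::-1]
cv2.imwrite("pics/s2.png",cv2.resize(a,None,fx=4.2,fy=4.2,interpolation=cv2.INTER_CUBIC))
```

```text
t 5.45 tcp frame [-0.067  -0.0006] 0.20425030103167663 F [-24.7975 -17.681    9.315 ] w 0.039942613745342435 g 35.00199280679226 q7 [-0.6597  0.244   0.2951  1.6253 -0.0727  1.283   1.7   ]
rot err (tool)/pi [-0.0002  0.     -0.0002]
tool shift units total [ 0.0032  0.0029 -0.0003]
```

View pics/s2.png

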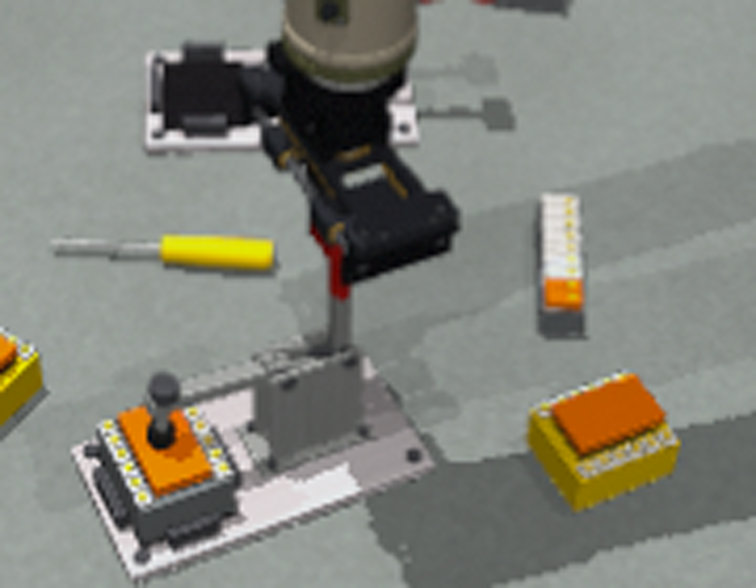

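The handle is upright, the foot (160,435 in the crop) presses on the cover, and the cover looks home. The force of about 30 N shows the handle is on its closed stop. I'll hold it there for more than a second.

>>> play_rows:
  claw: [1, 1, 1, 1, 1, 1, 1, 1]
  delta_pos:
    - [0.004, 0, 0]
    - [0, 0, 0]
    - [0, 0, 0]
    - [0, 0, 0]
    - [0, 0, 0]
    - [0, 0, 0]
    - [0, 0, 0]
    - [0, 0, 0]
  delta_rot:
    - [0, 0, 0]
    - [0, 0, 0]
    - [0, 0, 0]
    - [0, 0, 0]
    - [0, 0, 0]
    - [0, 0, 0]
    - [0, 0, 0]
    - [0, 0, 0]

```text
time: 6.3
ee_pos: [0.5482, 0.1885, 0.2043]
eef_rot: [-0.238, 0.971, -0.0, 0.001]
ft_force: [3.0, -4.1, 2.1]
width: 0.0396
grip_force: 35.0
```

>>> play_rows:
  claw: [1, 1, 1, 1, 1, 1]
  delta_pos:
    - [0, 0, 0]
    - [0, 0, 0]
    - [0, 0, 0]
    - [0, 0, 0]
    - [0, 0, 0]
    - [0, 0, 0]
  delta_rot:
    - [0, 0, 0]
    - [0, 0, 0]
    - [0, 0, 0]
    - [0, 0, 0]
    - [0, 0, 0]
    - [0, 0, 0]

```text
time: 6.9
ee_pos: [0.5481, 0.1885, 0.2043]
eef_rot: [-0.238, 0.971, -0.0, 0.001]
ft_force: [1.9, -4.7, 2.1]
width: 0.0393
grip_force: 35.0
```

```bash
python3 -c "
from p import *
to(-.0686+.001,0,.2013+.003)"
```

```text
t 6.9 tcp frame [-0.0677 -0.0006] 0.20431213056474035 F [ 1.9039 -4.6822  2.0869] w 0.03930724459877315 g 35.00032989308238 q7 [-0.66    0.2413  0.295   1.6284 -0.072   1.2813  1.6995]
rot err (tool)/pi [-0.0002  0.0004 -0.0002]
tool shift units total [-0.0007  0.0029  0.0001]
```

>>> play_rows:
  claw: [1, 1, 1, 1, 1, 1, 1, 1]
  delta_pos:
    - [0.0449, 0, 0.0004]
    - [0.0447, 0, 0.0039]
    - [0.0443, 0, 0.0074]
    - [0.0436, 0, 0.0109]
    - [0.0426, 0, 0.0142]
    - [0.0414, 0, 0.0175]
    - [0.0399, 0, 0.0207]
    - [0.0381, 0, 0.0237]
  delta_rot:
    - [0, 0, 0]
    - [0, 0, 0]
    - [0, 0, 0]
    - [0, 0, 0]
    - [0, 0, 0]
    - [0, 0, 0]
    - [0, 0, 0]
    - [0, 0, 0]

```text
time: 7.7
ee_pos: [0.488, 0.1572, 0.1846]
eef_rot: [-0.238, 0.971, -0.0, 0.001]
ft_force: [6.0, -2.6, -2.3]
width: 0.0397
grip_force: 35.0
```

```bash
python3 -c "
from p import *
to(-.1365+.001,0,.1815+.003)"
```

```text
t 7.7 tcp frame [-0.1355 -0.0004] 0.18460597895577835 F [ 5.9734 -2.6412 -2.336 ] w 0.039687933159804636 g 34.999647131189704 q7 [-0.6709  0.1032  0.289   1.8233 -0.0309  1.217   1.6796]
rot err (tool)/pi [-0.0002  0.0008 -0.0001]
tool shift units total [0.     0.0022 0.0005]
```

>>> play_rows:
  claw: [1, 1, 1, 1, 1, 1, 1, 1]
  delta_pos:
    - [0.0362, 0, 0.0266]
    - [0.034, 0, 0.0294]
    - [0.0316, 0, 0.0319]
    - [0.029, 0, 0.0343]
    - [0.0262, 0, 0.0365]
    - [0.0233, 0, 0.0384]
    - [0.02, 0, 0.04]
    - [0.017, 0, 0.0416]
  delta_rot:
    - [0, 0, 0]
    - [0, 0, 0]
    - [0, 0, 0]
    - [0, 0, 0]
    - [0, 0, 0]
    - [0, 0, 0]
    - [0, 0, 0]
    - [0, 0, 0]

```text
time: 8.5
ee_pos: [0.4495, 0.1371, 0.1287]
eef_rot: [-0.238, 0.971, 0.0, 0.001]
ft_force: [5.0, -4.4, 2.9]
width: 0.0397
grip_force: 35.0
```

```bash
python3 -c "
from p import *
to(-.179,0,.1288)"
```

```text
t 8.5 tcp frame [-0.179  -0.0004] 0.1287171568770471 F [ 4.954  -4.4356  2.8771] w 0.03970721954526556 g 35.00592573545873 q7 [-0.6676  0.0614  0.2845  1.9907 -0.0191  1.09    1.6776]
rot err (tool)/pi [-0.0001  0.0006 -0.0001]
tool shift units total [ 0.      0.0019 -0.0004]
```

Back at the starting open position. I'll release and rise straight up.

>>> play_rows:
  claw: [0, 0, 0, 0, 0, 0, 0, 0]
  delta_pos:
    - [0, 0, 0]
    - [0, 0, 0]
    - [0, 0, 0]
    - [0, 0, 0]
    - [0, 0, 0]
    - [0, 0, 0]
    - [0, 0, -0.05]
    - [0, 0, -0.1]
  delta_rot:
    - [0, 0, 0]
    - [0, 0, 0]
    - [0, 0, 0]
    - [0, 0, 0]
    - [0, 0, 0]
    - [0, 0, 0]
    - [0, 0, 0]
    - [0, 0, 0]

```text
time: 9.3
ee_pos: [0.4477, 0.1368, 0.1584]
eef_rot: [-0.239, 0.971, -0.0, -0.001]
ft_force: [0.1, 0.4, 0.1]
width: 0.0862
grip_force: 0.0
```

>>> play_rows:
  claw: [0, 0, 0, 0, 0, 0, 0]
  delta_pos:
    - [0, 0, -0.12]
    - [0, 0, -0.12]
    - [0, 0, -0.12]
    - [0, 0, -0.12]
    - [0, 0, 0]
    - [0, 0, 0]
    - [0, 0, 0]
  delta_rot:
    - [0, 0, 0]
    - [0, 0, 0]
    - [0, 0, 0]
    - [0, 0, 0]
    - [0, 0, 0]
    - [0, 0, 0]
    - [0, 0, 0]

```text
time: 10.0
ee_pos: [0.4482, 0.1369, 0.254]
eef_rot: [-0.239, 0.971, -0.0, -0.0]
ft_force: [0.5, -0.4, 0.5]
width: 0.0871
grip_force: 0.0
```

Run:
```python
from p import *
import cv2
show()
a=r.camera("side")["pixels"][170:310,252:432,::-1]
cv2.imwrite("pics/s3.png",cv2.resize(a,None,fx=4.2,fy=4.2,interpolation=cv2.INTER_CUBIC))
```

```text
t 10.0 tcp frame [-0.1802  0.    ] 0.25403805688978853 F [ 0.5074 -0.3758  0.5016] w 0.08712049285291625 g 0.0 q7 [-0.6789 -0.0447  0.2778  1.8196  0.0125  1.3659  1.6486]
rot err (tool)/pi [ 0.     -0.0003 -0.    ]
```

View pics/s3.png

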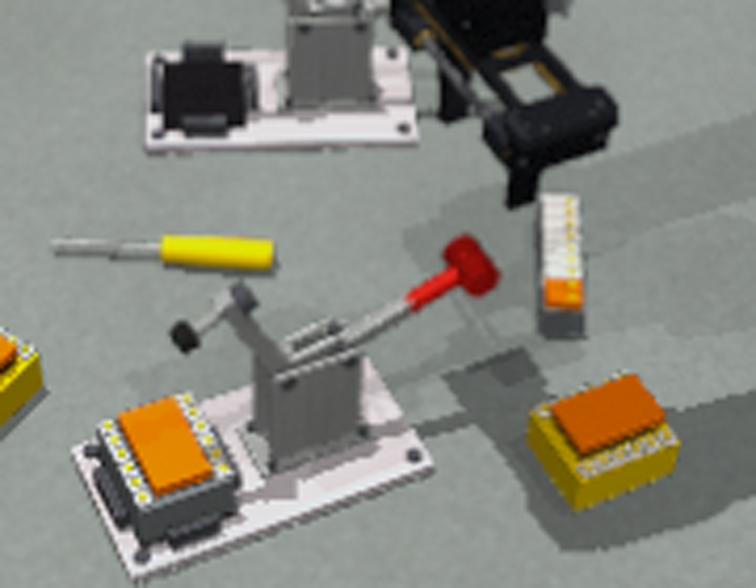

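The clamp is fully open with the barrel at (470,265). The cover is flush in the module, the module is seated in the nest, and the gripper is clear.

```bash
python3 -c "
from bench import r
print(r.close_job())"
```

```text
the job is handed in; nothing more can be done
None
```

I swung the loaded fixture's clamp over centre, held it locked for about 1.4 s and swung it back fully open. The last camera picture shows the cover home and the module seated in its nest; the job was handed in at about 10 s, and no verdict came back.

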